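Clamp the flow chip in the perfusion block

TASK

One bay of the perfusion block holds the flow chip (the plate with two raised ports), the other only a plain blanking plate. Slide the port head of the chip's bay over the chip until it is fully home, then turn the clamp knob in front of that bay clockwise until it clicks past its detent and stays there by itself. Leave the other bay's head and knob as they are, the plates in their bays and the things around the block in place.

Things in the scene. Friction and masses are not known exactly. Their poses are not given: they have to be found in the camera images.
- manifold: Perfusion block, fixed: base plate x -90 to 140, y +-135, z 0 to 30 mm. Origin on the bench; its x points away from the robot, y left, z up. On its near part a grey panel, 30 degrees from level, faces up and towards the robot (-x): centre line x=-45, z=65 mm, upper edge x=-13, z=84. The knobs stand on it; behind it lie the left (+y) and right (-y) chip bay, and the sliding port heads
- bay_left (a point): Centre of the floor of the left chip bay, at (30, +70, 30) mm in the block; chips lie there between 4 mm high locators
- head_left_grip (a point): Middle of the grip tab of the left port head, a black slide 34 x 102 x 9 mm on rails at the left bay. Tab: 14 mm thick (block's y), 26 mm long (block's x), its top 13 mm above this point, the slide's upper face 17 mm below. Brass stubs (9 mm wide, 10 mm high) stand 26 mm to either side along y. At joint 0 the point is at (70, +70, 69) mm in the block
- head_left (a joint): Slide of the left port head, m: 0 fully back (away from the panel, bay open), 0.040 fully home at its stop over the bay, nearest the panel. Grows along the block's -x. Friction about 1.5 N, it stays where it is left
- knob_left_grip (a point): Grip point of the left clamp knob, on its axis, 37 mm out from the panel point (-45, +70, 65) mm of the block; the axis leans 30 degrees from vertical to the block's -x. Black disc 44 mm across with a grip bar 42 x 14 mm, from 23 mm below to 7 mm above this point. Frame turns with the knob: z out along the axis, x along the bar. At joint 0 the bar runs up the slope, white mark at the low end
- knob_left (a joint): Turn of the left clamp knob, rad, growing clockwise as seen looking down onto the panel: open rest 0, spring detent hardest near 0.4 (about 0.15 N m), crest at 0.65, clamped rest at 1.3, stop at 1.38. Let go before the crest it springs back, past it it springs on to the clamped rest
- bay_right (a point): Centre of the floor of the right chip bay, at (30, -70, 30) mm in the block; chips lie there between 4 mm high locators
- head_right_grip (a point): Middle of the grip tab of the right port head, a black slide 34 x 102 x 9 mm on rails at the right bay. Tab: 14 mm thick (block's y), 26 mm long (block's x), its top 13 mm above this point, the slide's upper face 17 mm below. Brass stubs (9 mm wide, 10 mm high) stand 26 mm to either side along y. At joint 0 the point is at (70, -70, 69) mm in the block
- head_right (a joint): Slide of the right port head, m: 0 fully back (away from the panel, bay open), 0.040 fully home at its stop over the bay, nearest the panel. Grows along the block's -x. Friction about 1.5 N, it stays where it is left
- knob_right_grip (a point): Grip point of the right clamp knob, on its axis, 37 mm out from the panel point (-45, -70, 65) mm of the block; the axis leans 30 degrees from vertical to the block's -x. Black disc 44 mm across with a grip bar 42 x 14 mm, from 23 mm below to 7 mm above this point. Frame turns with the knob: z out along the axis, x along the bar. At joint 0 the bar runs up the slope, white mark at the low end
- knob_right (a joint): Turn of the right clamp knob, rad, growing clockwise as seen looking down onto the panel: open rest 0, spring detent hardest near 0.4 (about 0.15 N m), crest at 0.65, clamped rest at 1.3, stop at 1.38. Let go before the crest it springs back, past it it springs on to the clamped rest
- chip: The flow chip: clear glass plate 25 (x) x 75 (y) x 5 mm with two raised round ports (11 mm across, 5 mm high) near its ends; loose, 25 g. Origin at the centre of its underside. It lies in one of the two bays, left or right
- blank: Blanking plate: plain flat grey plate 25 x 75 x 5 mm, no ports; origin at the centre of its underside. It lies in the other bay
- jar: Bystander: small jar 44 mm across, 65 mm high, upright on the bench left of the block; origin under its centre
- post_base: Bystander: short steel post, foot 32 mm across, 55 mm high, on the bench right of the block; origin under its centre
- driver: Bystander: screwdriver 150 mm long, 26 mm thick, lying on the bench beyond the block; origin under its middle
There are look-alikes about, which are no part of the job. Several things have the shape of the chip; the one meant has the colours described above.

How it is judged:
On the way, in this order (a step that is already met when the one before it is completed fails the run):
1. the port head of the chip's bay is fully home over the chip (((horizontal distance between chip and bay_left below 0.04 m and value of joint head_left above 0.037 m) or (horizontal distance between chip and bay_right below 0.04 m and value of joint head_right above 0.037 m))), for 0.2 s.
2. the clamp knob of that bay has been turned past its detent (((horizontal distance between chip and bay_left below 0.04 m and value of joint head_left above 0.037 m and value of joint knob_left above 0.95 rad) or (horizontal distance between chip and bay_right below 0.04 m and value of joint head_right above 0.037 m and value of joint knob_right above 0.95 rad))), for 0.2 s.
At the end, for the whole second after the job is handed in: The chip lies in its bay (within 6 mm of the bay's centre), that bay's port head is fully home (within 3 mm of its stop) and its knob rests past the detent (beyond 0.95 rad); the other bay's knob is still on its open rest (under 0.35 rad) and its head within 8 mm of where it stood (((horizontal distance between chip and bay_left below 0.006 m and value of joint head_left above 0.037 m and value of joint knob_left above 0.95 rad and value of joint knob_right below 0.35 rad and distance of head_right_grip from where it was at the start of the episode below 0.008 m) or (horizontal distance between chip and bay_right below 0.006 m and value of joint head_right above 0.037 m and value of joint knob_right above 0.95 rad and value of joint knob_left below 0.35 rad and distance of head_left_grip from where it was at the start of the episode below 0.008 m))); the robot touches nothing.
It fails at once if the jar is moved more than 30 mm (distance of jar from where it was at the start of the episode above 0.03 m).
It fails at once if the post_base is moved more than 30 mm (distance of post_base from where it was at the start of the episode above 0.03 m).
It fails at once if the driver is moved more than 30 mm (distance of driver from where it was at the start of the episode above 0.03 m).
It fails at once if a plate is pushed out of its bay (more than 10 mm) (distance of any of chip, blank from where it was at the start of the episode above 0.01 m).
It fails at once if the knob of the bay with the blanking plate is turned to its detent, or that bay's head is moved more than 10 mm ((horizontal distance between chip and bay_left below 0.04 m and (value of joint knob_right above 0.6 rad or distance of head_right_grip from where it was at the start of the episode above 0.01 m)) or (horizontal distance between chip and bay_right below 0.04 m and (value of joint knob_left above 0.6 rad or distance of head_left_grip from where it was at the start of the episode above 0.01 m))).
It also fails if it takes over 48 s, if anything falls off the work surface, if the arm or the gripper's body presses on something with over 40 N, if the wrist force passes 120 N, or if a joint passes its speed limit or range.

ROBOT

A 6-joint arm with a two-finger parallel gripper is mounted at the origin on the work surface. World frame = base frame: x ahead of the robot, y to its left, z up, the work surface at z = 0. Lengths are in m, angles in rad, forces in N, time in s.
With the tool pointing down it reaches from about 0.4 to 0.825 m from the base axis. Payload 7 kg.
Tool frame: the origin (TCP) lies on the front face of the gripper's body, between the roots of the fingers; the fingertips stand 66 mm ahead of it and the grasp point (between the pads) lies 47 mm ahead of it (bot.grip_depth is the distance from the TCP to the grasp point, in m); z points along the fingers, y is the line along which they close (so a half turn about z gives the same grasp; the last joint's range is limited). The gripper opens to 88 mm and grips with 3 to 60 N. Pads are 19 mm wide; open, the fingers measure 130 mm over their backs; the gripper's body (78 mm by 193 mm) begins 47 mm behind the grasp point.
Start: joints at [-0.996, 0.359, 0.012, 0, -1.224, -0.288], TCP at [0.191, -0.647, 0.292] pointing down, gripper open.
Joint ranges: [-3.07, 3.07], [-1.43, 2.12], [-1.02, 1.25], [-3.03, 1.67], [-3.05, -0], [-3.03, 3.03]. Speed limits (rad/s): [2.39, 2.39, 3.01, 3.14, 3.14, 3.14].

INTERFACE

Orientations are given as a unit quaternion [x, y, z, w].
In Python, from cell import monitor, eyes, hand_in, bot gives the robot as it stands. The module is installed in compiled form; this text tells all that it offers.
- The arm moves only by the tool apply_moves, never from a script. Its argument "moves" is a list of rows, each an object of numbers: "gripper": the opening, from -1 (shut) to 1 (fully open); "x", "y", "z": the shift along the tool's x, y, z in cm; "twist": the turn about the tool's z in rad. In form: [{"gripper": .., "x": .., "y": .., "z": .., "twist": ..}, ...]. A call has 1 to 5 rows; each row is the pose to reach, as a shift and turn from the pose commanded when the call began, along the tool's axes at that moment; what a row does not reach only later rows make up. A row lasts 1/12 s, in which the tool goes at most 41.7 mm and 7.16 degrees, less where a joint would pass 70% of its speed; a pose out of reach is approached as far as the arm can. A call with a gripper value outside its range is refused whole. The fingers move at their own pace and stop on an object; the grip force is fixed at half the most. Time passes only in rows, so rows that repeat a pose let the fingers close. It gives the time, the measured TCP pose, the force, the opening and the grip force at its end, in the units of the state.
- monitor.state(): the state, without advancing time (a new reading comes with each control period).
- eyes.snapshot(name): name is "side" or "top" or "wrist"; returns a dict with "img" (384x512x3 uint8, red, green, blue), "K" (3x3 intrinsics, pixels), "distortion" ([k1, k2, p1, p2, k3] as OpenCV has them; the pictures are not rectified), "origin" and "attitude" of the camera in the world. Camera axes: x right, y down, z forward; pixel columns grow to the right and rows downward; lengths in m; the calibration is good to about 2 mm. A picture is of the moment at which its call begins. There is no depth.
- hand_in(): hands the job in; it is judged then, once.
The state is a dict: "t": time; "q": joint angles; "qd": joint speeds; "tau": joint torques, N m; "tcp_pos": TCP position; "tcp_rot": TCP orientation; "force": force on the tool from outside, world axes, zero at the start; "moment": the same for the moment, N m; "grip_width": opening from 0.0 (shut) to 1.0 (fully open); "grasp_force": force on a finger pad.
Only numpy, scipy, OpenCV 4.12 (cv2) and the standard library are available. Lean on these libraries where they do the work, as an engineer would, in place of code of your own. Each camera call takes 0.05 s, during which the arm holds its last target. There are 200 camera calls.

## Working session

There is one attempt and no reset: what is moved stays moved. The work goes in short steps, Python scripts to look and compute and a tool call to move; the robot and the scene stay as the last step left them, time stands still between calls to the robot, and variables do not carry over. Pictures are saved under pics/ and viewed, at most 10 in all, crops included, and the job is handed in when it is done.

Besides the shell and the picture viewer there is one more tool, called after ">>>" as a command line: name --argument value ..., lists and objects as JSON in quotes. apply_moves: Moves the arm, as the interface text tells. Its arguments: {"type":"object","properties":{"moves":{"type":"array"}},"required":["moves"]}

```bash
mkdir -p pics; python3 - <<'E'
from cell import monitor, eyes, bot
import cv2,numpy as np
s=monitor.state();print(s['t'],s['tcp_pos'],s['tcp_rot'],s['grip_width'])
for n in ['side','top','wrist']:
    d=eyes.snapshot(n);cv2.imwrite(f'pics/{n}0.png',d['img'][:,:,::-1])
    print(n,d['K'],d['distortion'],d['origin'],d['attitude'])
E
```

```text
0.0 [ 0.1908025  -0.64706881  0.29121095] [-1.42848551e-01  9.89744204e-01  8.14238713e-04 -1.99312072e-04] 0.9979233967760069
side [[366.88844158   0.         255.04996633]
 [  0.         366.88844158 200.41127715]
 [  0.           0.           1.        ]] [-0.09379308  0.          0.          0.          0.        ] [ 0.52453324 -0.52952887  0.52133509] [ 0.8899841  -0.0397043   0.02243033 -0.45370558]
top [[370.75596663   0.         259.24652773]
 [  0.         370.75596663 189.67938706]
 [  0.           0.           1.        ]] [-0.12035363  0.          0.          0.          0.        ] [0.52792755 0.07006578 0.82645523] [ 0.71411087 -0.69881437  0.03980734 -0.01093199]
wrist [[277.22752326   0.         255.879447  ]
 [  0.         277.22752326 187.16163426]
 [  0.           0.           1.        ]] [-0.04473951  0.          0.          0.          0.        ] [ 0.11863331 -0.66782564  0.3842249 ] [0.59304999 0.79252206 0.11396454 0.08492695]
```

View pics/top0.png

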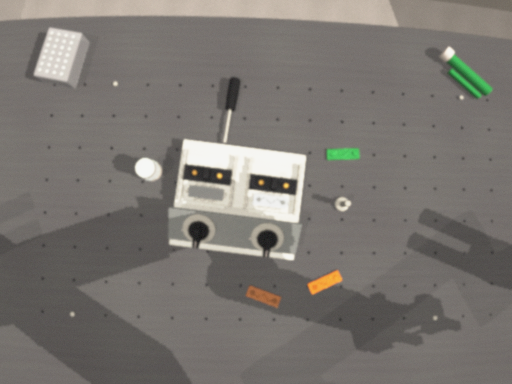

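View pics/side0.png

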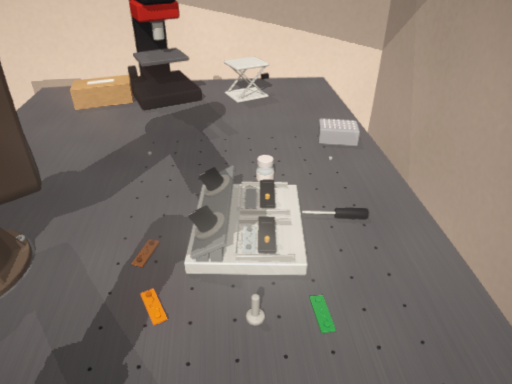

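The top view shows two-ported clear chip in the right (-y) bay (~270,202) and the grey blank in the left one (~207,190). The side view agrees: chip at ~(248,238).

```bash
cat > h.py <<'E'
import cv2,numpy as np
from scipy.spatial.transform import Rotation as R
from cell import monitor, eyes, bot
def ray(d,uv):
    p=cv2.undistortPoints(np.float64(uv).reshape(-1,1,2),d['K'],np.float64(d['distortion'])).reshape(-1,2)
    v=R.from_quat(d['attitude']).apply(np.c_[p,np.ones(len(p))]); return np.array(d['origin']),v/np.linalg.norm(v,axis=1)[:,None]
def plane(d,uv,z):
    o,v=ray(d,uv); return o+v*((z-o[2])/v[:,2])[:,None]
def tri(d1,u1,d2,u2):
    o1,v1=ray(d1,u1);o2,v2=ray(d2,u2);out=[]
    for a,b in zip(v1,v2):
        s=np.linalg.lstsq(np.c_[a,-b],o2-o1,rcond=None)[0];p,q=o1+s[0]*a,o2+s[1]*b
        out.append(np.r_[(p+q)/2,np.linalg.norm(p-q)])
    return np.array(out)
def proj(d,P):
    r=R.from_quat(d['attitude']).inv(); P=r.apply(np.atleast_2d(P)-d['origin'])
    return cv2.projectPoints(P,np.zeros(3),np.zeros(3),d['K'],np.float64(d['distortion']))[0].reshape(-1,2)
def blobs(m,lo=3):
    n,l,s,c=cv2.connectedComponentsWithStats(m.astype(np.uint8));return [(c[i].round(1).tolist(),int(s[i,4])) for i in range(1,n) if s[i,4]>=lo]
E
python3 - <<'E'
from h import *
np.set_printoptions(precision=4,suppress=True)
T=eyes.snapshot('top');S=eyes.snapshot('side')
for n,d,(x0,y0,x1,y1) in [('top',T,(160,130,320,265)),('side',S,(180,150,320,280))]:
    h=cv2.cvtColor(d['img'],cv2.COLOR_RGB2HSV)
    m=(h[...,0]>10)&(h[...,0]<32)&(h[...,1]>120)&(h[...,2]>90);m[:y0]=0;m[y1:]=0;m[:,:x0]=0;m[:,x1:]=0
    print(n,blobs(m,2))
    c=cv2.resize(d['img'][y0:y1,x0:x1,::-1],None,fx=4,fy=4,interpolation=cv2.INTER_CUBIC);cv2.imwrite(f'pics/{n}z.png',c)
    if n=='top':
        w=(h[...,2]>150)&(h[...,1]<60);w[:y0]=0;w[y1:]=0;w[:,:x0]=0;w[:,x1:]=0
print(proj(S,[[0.45,0,0.06]]))
E
```

```text
top [([194.3, 172.3], 28), ([219.0, 175.4], 30), ([260.6, 182.0], 28), ([285.4, 185.3], 29)]
side [([266.9, 195.9], 24), ([267.0, 237.5], 6)]
[[189.4443 235.9463]]
```

View pics/topz.png

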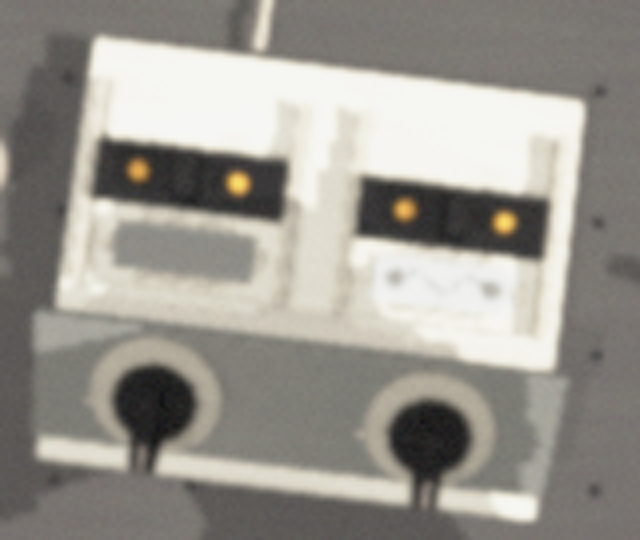

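View pics/sidez.png

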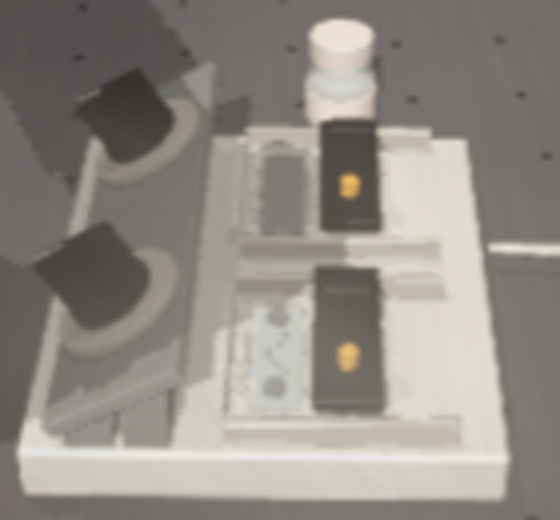

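The zooms show the stubs, tabs, knobs (bars running up the slope) and base-plate corners clearly: far corners ≈(184,139.5),(306,155), near ≈(169.5,246),(294,260) in the top image.

```bash
cat > m1.py <<'E'
from h import *
np.set_printoptions(precision=4,suppress=True)
T=eyes.snapshot('top');S=eyes.snapshot('side')
print('stub tri',tri(T,[[219,175.4],[285.4,185.3]],S,[[267.1,196],[266.8,238.8]]))
st=plane(T,[[194.3,172.3],[219,175.4],[260.6,182],[285.4,185.3]],.060);print('stubs',st)
c=plane(T,[[183.9,139.5],[305.8,155],[294,260.2],[169.5,245]],.030);print('corn',c)
# right near base top corner in both views
print('corner tri',tri(T,[[305.8,155],[294,260.2]],S,[[180+508/4,150+452/4],[180+22/4,150+447/4]]))
blk=np.array([[.14,.135],[.14,-.135],[-.09,-.135],[-.09,.135]])
A=blk-blk.mean(0);B=c[:,:2]-c[:,:2].mean(0)
H=np.arctan2((A[:,0]*B[:,1]-A[:,1]*B[:,0]).sum(),(A*B).sum());
Rm=np.array([[np.cos(H),-np.sin(H)],[np.sin(H),np.cos(H)]])
o=c[:,:2].mean(0)-Rm@blk.mean(0);print('yaw',H,'o',o,'res',c[:,:2]-(blk@Rm.T+o))
print('stubs in block',(st[:,:2]-o)@Rm)
v=st[3,:2]-st[0,:2];print('yaw stubs',np.arctan2(v[0],-v[1]))
E
python3 m1.py
```

```text
stub tri [[ 0.6122  0.1237  0.0555  0.001 ]
 [ 0.5949 -0.0156  0.0556  0.0015]]
stubs [[ 0.6164  0.1748  0.06  ]
 [ 0.6112  0.1234  0.06  ]
 [ 0.5995  0.0368  0.06  ]
 [ 0.5938 -0.0151  0.06  ]]
corn [[ 0.6911  0.2042  0.03  ]
 [ 0.664  -0.0623  0.03  ]
 [ 0.4356 -0.0396  0.03  ]
 [ 0.4629  0.2272  0.03  ]]
corner tri [[ 0.6646 -0.0622  0.0317  0.0019]
 [ 0.4387 -0.0392  0.0316  0.0059]]
yaw -0.10090075481582583 o [0.5385 0.0849] res [[-0.0003 -0.0009]
 [-0.0002  0.0012]
 [ 0.0002  0.0007]
 [ 0.0003 -0.0011]]
stubs in block [[ 0.0684  0.0973]
 [ 0.0684  0.0456]
 [ 0.0655 -0.0417]
 [ 0.0651 -0.0939]]
yaw stubs -0.11851503960261661
```

```bash
cat > go.py <<'E'
# usage: go.py bx by z(tip) yawoff : remaining move (cm, rad) of the fingertips to block point bx,by mm, tip height mm
import sys; from h import *
H=-.104;o=np.array([.5385,.0849]);Rm=np.array([[np.cos(H),-np.sin(H)],[np.sin(H),np.cos(H)]])
def b2w(bx,by): return o+Rm@np.array([bx,by])/1000
if __name__=='__main__':
    bx,by,zt,yo=map(float,sys.argv[1:5]); s=monitor.state(); r=R.from_quat(s['tcp_rot']).as_matrix()
    t=np.r_[b2w(bx,by),zt/1000+.066]; d=r.T@(t-s['tcp_pos'])*100
    want=np.pi+H-yo; a=np.arctan2(r[1,0],r[0,0]); tw=(a-want+np.pi)%(2*np.pi)-np.pi
    p=np.array(s['tcp_pos']); now=Rm.T@(p[:2]-o)*1000
    print('t',round(s['t'],2),'remain',d.round(2),'twist',round(tw,3),'| block now',now.round(1),'tip z',round((p[2]-.066)*1000,1),'F',np.round(s['force'],1),'q',np.round(s['q'],2),'w',round(s['grip_width'],2))
E
python3 go.py 100 -70 160 0
```

```text
t 0.35 remain [-60.63  50.12   6.61] twist 0.391 | block now [-269.7 -764.4] tip z 225.9 F [-0.1  0.3  0.2] q [-1.    0.36  0.01 -0.   -1.22 -0.29] w 1.0
```

>>> apply_moves --moves '[{"gripper": -1,"x": -3,"y": 2.5,"z": 0,"twist": 0.1},{"gripper": -1,"x": -6,"y": 5,"z": 0,"twist": 0.2},{"gripper": -1,"x": -9,"y": 7.5,"z": 0,"twist": 0.3},{"gripper": -1,"x": -12,"y": 10,"z": 0,"twist": 0.38},{"gripper": -1,"x": -15,"y": 12.5,"z": 0,"twist": 0.38}]'

```text
t: 0.77
tcp_pos: [0.3, -0.4836, 0.2922]
tcp_rot: [0.049, 0.999, -0.0, 0.0]
force: [1.1, -0.1, -0.1]
grip_width: 0.688
grasp_force: 0.0
```

```bash
python3 go.py 100 -70 160 0
```

```text
t 0.77 remain [-28.09  51.87   6.62] twist 0.005 | block now [-178.2 -590.2] tip z 226.2 F [ 1.1 -0.1 -0.1] q [-0.67  0.19 -0.23 -0.   -1.16 -1.  ] w 0.69
```

>>> apply_moves --moves '[{"gripper": -1,"x": -1.8,"y": 3.4,"z": 0,"twist": 0},{"gripper": -1,"x": -3.6,"y": 6.8,"z": 0,"twist": 0},{"gripper": -1,"x": -5.4,"y": 10.2,"z": 0,"twist": 0},{"gripper": -1,"x": -7.2,"y": 13.6,"z": 0,"twist": 0},{"gripper": -1,"x": -9,"y": 17,"z": 0,"twist": 0}]'

```text
t: 1.18
tcp_pos: [0.4055, -0.3225, 0.2926]
tcp_rot: [0.047, 0.999, -0.0, 0.0]
force: [0.9, -0.1, -0.6]
grip_width: 0.302
grasp_force: 0.0
```

>>> apply_moves --moves '[{"gripper": -1,"x": -1.8,"y": 3.4,"z": 0,"twist": 0},{"gripper": -1,"x": -3.6,"y": 6.8,"z": 0,"twist": 0},{"gripper": -1,"x": -5.4,"y": 10.2,"z": 0,"twist": 0},{"gripper": -1,"x": -7.2,"y": 13.6,"z": 0,"twist": 0},{"gripper": -1,"x": -9,"y": 17,"z": 0,"twist": 0}]'

```text
t: 1.6
tcp_pos: [0.511, -0.1614, 0.2926]
tcp_rot: [0.046, 0.999, 0.0, 0.0]
force: [1.2, -1.2, -0.9]
grip_width: 0.005
grasp_force: 0.0
```

>>> apply_moves --moves '[{"gripper": -1,"x": -1.8,"y": 3.4,"z": 0,"twist": 0},{"gripper": -1,"x": -3.6,"y": 6.8,"z": 0,"twist": 0},{"gripper": -1,"x": -5.4,"y": 10.2,"z": 0,"twist": 0},{"gripper": -1,"x": -7.2,"y": 13.6,"z": 0,"twist": 0},{"gripper": -1,"x": -9,"y": 17,"z": 0,"twist": 0}]'

```text
t: 2.02
tcp_pos: [0.6164, -0.0006, 0.2924]
tcp_rot: [0.046, 0.999, 0.0, 0.0]
force: [1.0, -0.7, 0.2]
grip_width: 0.006
grasp_force: 0.0
```

```bash
python3 go.py 100 -70 160 0; python3 - <<'E'
from h import *
d=eyes.snapshot('wrist');cv2.imwrite('pics/w1.png',d['img'][:,:,::-1])
E
```

```text
t 2.02 remain [-1.36  0.67  6.64] twist 0.011 | block now [ 86.4 -76.9] tip z 226.4 F [ 1.  -0.7  0.2] q [ 0.32  0.26 -0.12  0.   -1.18 -1.98] w 0.01
```

View pics/w1.png

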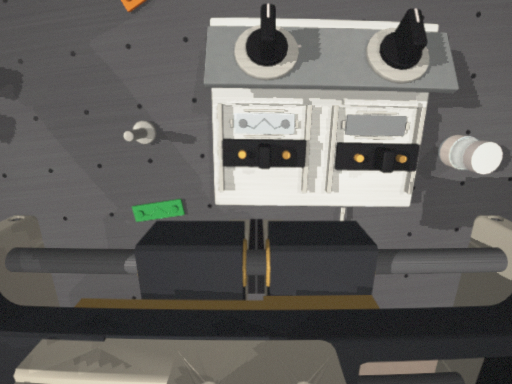

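Wrist view: right-bay head stubs at (242,155),(286,155), tab (264,156), right knob bar (267,35) running up the slope; left knob at (405,40); the fingers are shut.

```bash
python3 - <<'E'
from h import *; from go import b2w,Rm,o
np.set_printoptions(precision=4,suppress=True)
T=eyes.snapshot('top');W=eyes.snapshot('wrist')
h=cv2.cvtColor(W['img'],cv2.COLOR_RGB2HSV)
m=(h[...,0]>10)&(h[...,0]<32)&(h[...,1]>120)&(h[...,2]>90);m[210:]=0;m[:120]=0;b=blobs(m,4);print(b)
p=sorted([x[0] for x in b]); t=[[285.4,185.3],[260.6,182],[219,175.4],[194.3,172.3]]
P=tri(T,t,W,p) if len(p)==4 else None
print('stubs',P); print('block',(P[:,:2]-o)@Rm)
K=tri(T,[[266.75,253.7],],W,[[268,12]]);print('mark',K,(K[:,:2]-o)@Rm)
g=W['img'];c=np.hstack([cv2.resize(g[0:80,200:310,::-1],None,fx=5,fy=5,interpolation=2),cv2.resize(cv2.copyMakeBorder(g[125:185,215:265+50,::-1],10,10,5,5,cv2.BORDER_CONSTANT)[:, :50],None,fx=5,fy=5,interpolation=2)])
cv2.imwrite('pics/wz.png',c)
# tab: darkest region edges predicted vs seen
print('proj tab top centre(65,-70,82)',proj(W,np.r_[b2w(65,-70),.082]),'knob grip',proj(W,np.r_[b2w(-63.5,-70),.097]),'bar top ends',proj(W,np.array([np.r_[b2w(-48.8,-70),.1135],np.r_[b2w(-85.2,-70),.0925]])))
E
```

```text
[([239.8, 152.9], 64), ([284.2, 153.6], 60), ([357.2, 157.1], 75), ([400.2, 157.8], 70)]
stubs [[ 0.593  -0.014   0.069   0.0002]
 [ 0.599   0.037   0.0653  0.    ]
 [ 0.6111  0.1232  0.0619  0.0003]
 [ 0.6162  0.1744  0.0629  0.0002]]
block [[ 0.0645 -0.0927]
 [ 0.0651 -0.0413]
 [ 0.0682  0.0457]
 [ 0.068   0.0971]]
mark [[0.4566 0.0258 0.0919 0.0062]] [[-0.0753 -0.0673]]
proj tab top centre(65,-70,82) [[259.647  155.6582]] knob grip [[262.2131  22.2546]] bar top ends [[262.2941  35.0103]
 [262.548   -1.7536]]
```

View pics/wz.png

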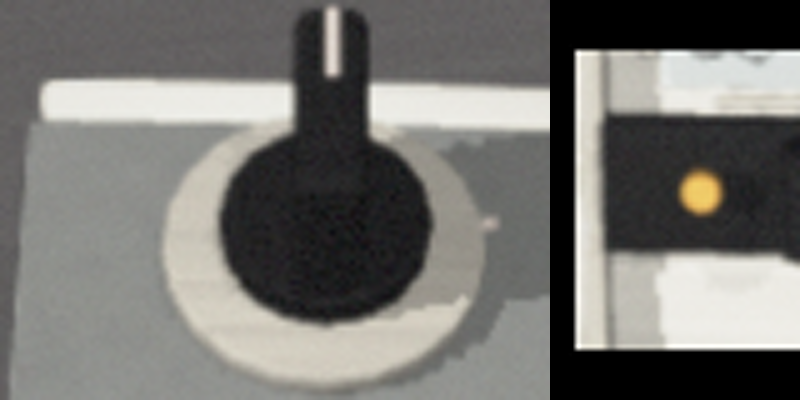

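```bash
python3 go.py 102 -67 67 0
```

```text
t 2.17 remain [-1.56  0.92 15.83] twist 0.014 | block now [ 86.6 -76.4] tip z 225.3 F [-0.4 -0.7 -0.4] q [ 0.32  0.26 -0.12 -0.   -1.18 -1.98] w 0.01
```

>>> apply_moves --moves '[{"gripper": -1,"x": -1.6,"y": 0.9,"z": 3.5,"twist": 0.014},{"gripper": -1,"x": -1.6,"y": 0.9,"z": 7,"twist": 0.014},{"gripper": -1,"x": -1.6,"y": 0.9,"z": 10.5,"twist": 0.014},{"gripper": -1,"x": -1.6,"y": 0.9,"z": 14,"twist": 0.014},{"gripper": -1,"x": -1.6,"y": 0.9,"z": 15.8,"twist": 0.014}]'

```text
t: 2.58
tcp_pos: [0.63, 0.0037, 0.1302]
tcp_rot: [0.054, 0.999, -0.0, -0.002]
force: [-1.0, 0.0, 0.1]
grip_width: 0.007
grasp_force: 0.0
```

```bash
python3 go.py 90 -67 67 0; python3 - <<'E'
from h import *
d=eyes.snapshot('side');cv2.imwrite('pics/s1.png',cv2.resize(d['img'][130:290,150:350,::-1],None,fx=4,fy=3.75))
E
```

```text
t 2.58 remain [ 0.94  0.42 -0.28] twist -0.005 | block now [ 99.4 -71.3] tip z 64.2 F [-1.   0.   0.1] q [ 0.31  0.43 -0.28 -0.   -0.86 -1.99] w 0.01
```

View pics/s1.png

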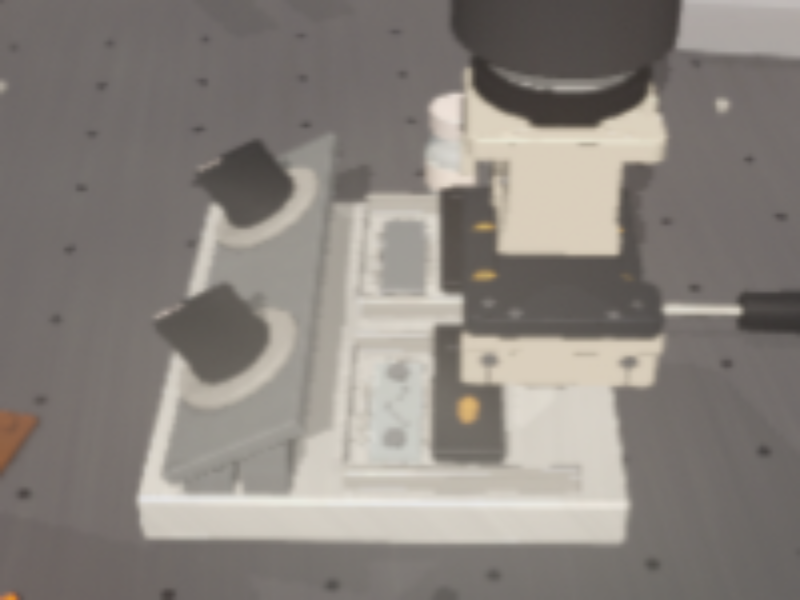

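The side view shows the shut gripper just behind the right head, clear of it (stub at (468,410) in the crop); chip in place.

>>> apply_moves --moves '[{"gripper": -1,"x": 0.8,"y": 0.3,"z": -0.2,"twist": 0},{"gripper": -1,"x": 1.6,"y": 0.3,"z": -0.2,"twist": 0},{"gripper": -1,"x": 2.4,"y": 0.3,"z": -0.2,"twist": 0},{"gripper": -1,"x": 3.2,"y": 0.3,"z": -0.2,"twist": 0},{"gripper": -1,"x": 4.0,"y": 0.3,"z": -0.2,"twist": 0}]'

```text
t: 3.05
tcp_pos: [0.593, 0.0126, 0.1382]
tcp_rot: [0.053, 0.999, 0.001, 0.002]
force: [2.5, -0.4, 1.7]
grip_width: 0.006
grasp_force: 0.9
```

```bash
python3 go.py 52 -67 67 0
```

```text
t 3.05 remain [ 0.98 -0.07  0.52] twist -0.003 | block now [ 61.7 -66.3] tip z 72.2 F [ 2.5 -0.4  1.7] q [ 0.35  0.37 -0.37  0.   -0.83 -2.03] w 0.01
```

>>> apply_moves --moves '[{"gripper": -1,"x": 0.4,"y": 0,"z": 0.4,"twist": 0},{"gripper": -1,"x": 0.7,"y": 0,"z": 0.4,"twist": 0},{"gripper": -1,"x": 1.0,"y": 0,"z": 0.4,"twist": 0}]'

```text
t: 3.3
tcp_pos: [0.5853, 0.0136, 0.1332]
tcp_rot: [0.053, 0.999, 0.0, 0.003]
force: [17.7, -7.0, -10.2]
grip_width: 0.001
grasp_force: 9.0
```

```bash
python3 go.py 52 -67 67 0
```

```text
t 3.3 remain [ 0.19 -0.1   0.02] twist -0.002 | block now [ 53.9 -66. ] tip z 67.2 F [ 17.7  -7.  -10.2] q [ 0.36  0.36 -0.39  0.   -0.81 -2.04] w 0.0
```

>>> apply_moves --moves '[{"gripper": -1,"x": 0.2,"y": 0,"z": 0,"twist": 0},{"gripper": -1,"x": 0.2,"y": 0,"z": 0,"twist": 0},{"gripper": -1,"x": 0.2,"y": 0,"z": 0,"twist": 0}]'

```text
t: 3.55
tcp_pos: [0.5852, 0.0137, 0.1332]
tcp_rot: [0.053, 0.999, 0.0, 0.004]
force: [16.6, -6.5, -8.3]
grip_width: 0.002
grasp_force: 8.2
```

>>> apply_moves --moves '[{"gripper": -1,"x": -1,"y": 0,"z": 0,"twist": 0},{"gripper": -1,"x": -2,"y": 0,"z": -2,"twist": 0},{"gripper": -1,"x": -2,"y": 0,"z": -5,"twist": 0},{"gripper": -1,"x": -2,"y": 0,"z": -9,"twist": 0},{"gripper": -1,"x": -2,"y": 0,"z": -12,"twist": 0}]'

```text
t: 3.97
tcp_pos: [0.6008, 0.0113, 0.2541]
tcp_rot: [0.054, 0.999, -0.0, -0.001]
force: [0.9, 0.2, -0.1]
grip_width: 0.004
grasp_force: 0.0
```

```bash
python3 go.py 52 -67 180 0; python3 - <<'E'
from h import *; from go import *
d=eyes.snapshot('side');w=eyes.snapshot('wrist')
for z in(.0555,):
  for n,d_,box in(('side',d,(225,200,300,270)),('wrist',w,(100,60,460,215))):
    h=cv2.cvtColor(d_['img'],cv2.COLOR_RGB2HSV);x0,y0,x1,y1=box
    m=np.zeros(h.shape[:2],bool);m[y0:y1,x0:x1]=((h[...,0]>10)&(h[...,0]<32)&(h[...,1]>100)&(h[...,2]>90))[y0:y1,x0:x1]
    b=blobs(m,3);print(n,b)
    for c,_ in b:
        P=plane(d_,[c],.0555 if n=='side' else .062)[0];print((P[:2]-o)@Rm*1000)
cv2.imwrite('pics/w2.png',w['img'][:,:,::-1])
E
```

```text
t 3.97 remain [ 1.76 -0.03  0.81] twist -0.003 | block now [ 69.6 -66.7] tip z 188.1 F [ 0.9  0.2 -0.1] q [ 0.34  0.27 -0.21  0.   -1.1  -2.02] w 0.0
side [([248.2, 238.3], 25)]
[ 32.05928332 -93.02891721]
wrist [([229.4, 138.8], 79), ([279.0, 138.7], 75), ([357.8, 172.8], 90), ([404.4, 172.9], 80)]
[ 31.09392351 -92.76148933]
[ 31.13837916 -41.01933574]
[67.90027681 45.50300971]
[68.04592817 97.31018038]
```

View pics/w2.png

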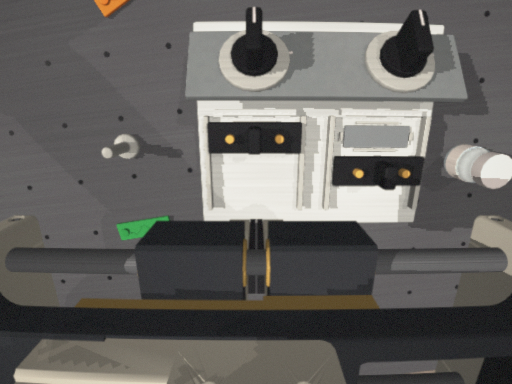

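Wrist view: right head has moved over the chip (stubs (229,139),(279,139)), left head unmoved. I check for full home against the bay's own features.

```bash
python3 - <<'E'
from h import *; from go import *
np.set_printoptions(precision=1,suppress=True)
T=eyes.snapshot('top');w=eyes.snapshot('wrist')
f=lambda d,u,z:print(((plane(d,u,z)[:,:2]-o)@Rm)*1000)
print('chip ports (top)');f(T,[[258.75,199.25],[282.5,202.5]],.040)
print('blank (top0)');f(T,[[160+183/4,130+250/4]],.035)
h=cv2.cvtColor(w['img'],cv2.COLOR_RGB2GRAY)
m=np.zeros(h.shape,bool);r=h[122:152,338:415];m[122:152,338:415]=(r<150)&(r>90)
b=max(blobs(m,50),key=lambda a:a[1]);print('blank wrist',b);f(w,[b[0]],.035)
# slide edges at the right head: dark rows along column 215..222, and left head col 342..348
for c in (216,292,345,418):
    col=h[100:200,c].astype(int); k=np.where(col<70)[0]+100
    print(c,k.min(),k.max());f(w,[[c,k.min()-.5],[c,k.max()+.5]],.052)
print('block far/near edges');
for c in (230,280,360,400):
    col=h[5:60,c].astype(int); print(c,np.where(col>200)[0][:1]+5, end=' ')
    k=np.where(h[190:225,c]>170)[0]+190; print(k.max())
    f(w,[[c,np.where(col>200)[0][0]+4.5 if (col>200).any() else 20],[c,k.max()+.5]],.030)
E
```

```text
chip ports (top)
[[ 30.6 -42.8]
 [ 30.  -93.9]]
blank (top0)
[[30.8 71. ]]
blank wrist ([404.0, 140.2], 94)
[[ 32.8 103.4]]
216 125 155
[[  14.2 -106.5]
 [  47.  -107.9]]
292 125 155
[[ 14.5 -27.1]
 [ 47.3 -26.1]]
345 160 187
[[51.8 31.8]
 [83.5 34.5]]
418 159 188
[[ 50.6 112.9]
 [ 85.1 118.5]]
block far/near edges
230 [24] 219
[[-86.8 -91.1]
 [131.  -97.3]]
280 [24] 219
[[-86.7 -39.6]
 [131.2 -35.4]]
360 [24] 224
[[-87.4  43.5]
 [138.7  65.4]]
400 [25] 224
[[-87.3  86. ]
 [139.2 116.8]]
```

Slide spans x≈14–47 (centre ≈30.6) against the chip ports at ≈30.3: fully home. Now the knob; the last joint is near its limit for clockwise turning, so I take the half-turned grasp.

>>> apply_moves --moves '[{"gripper": 1,"x": 2.6,"y": 0,"z": 0,"twist": -0.12},{"gripper": 1,"x": 5.2,"y": 0,"z": 0,"twist": -0.24},{"gripper": 1,"x": 7.8,"y": 0,"z": 0,"twist": -0.36},{"gripper": 1,"x": 10.4,"y": 0,"z": 0,"twist": -0.48},{"gripper": 1,"x": 13,"y": 0,"z": 0,"twist": -0.6}]'

```text
t: 4.58
tcp_pos: [0.4695, 0.025, 0.2503]
tcp_rot: [-0.247, 0.969, -0.0, -0.002]
force: [0.2, 0.2, 1.0]
grip_width: 0.321
grasp_force: 0.0
```

>>> apply_moves --moves '[{"gripper": 1,"x": 0,"y": 0,"z": 0,"twist": -0.12},{"gripper": 1,"x": 0,"y": 0,"z": 0,"twist": -0.24},{"gripper": 1,"x": 0,"y": 0,"z": 0,"twist": -0.36},{"gripper": 1,"x": 0,"y": 0,"z": 0,"twist": -0.48},{"gripper": 1,"x": 0,"y": 0,"z": 0,"twist": -0.6}]'

```text
t: 5.0
tcp_pos: [0.4706, 0.0251, 0.2506]
tcp_rot: [-0.522, 0.853, 0.0, -0.002]
force: [-0.2, -1.4, -0.2]
grip_width: 0.698
grasp_force: 0.0
```

>>> apply_moves --moves '[{"gripper": 1,"x": 0,"y": 0,"z": 0,"twist": -0.12},{"gripper": 1,"x": 0,"y": 0,"z": 0,"twist": -0.24},{"gripper": 1,"x": 0,"y": 0,"z": 0,"twist": -0.36},{"gripper": 1,"x": 0,"y": 0,"z": 0,"twist": -0.48},{"gripper": 1,"x": 0,"y": 0,"z": 0,"twist": -0.6}]'

```text
t: 5.42
tcp_pos: [0.4707, 0.0251, 0.2505]
tcp_rot: [0.751, -0.661, -0.001, 0.002]
force: [0.6, -0.5, 0.1]
grip_width: 0.995
grasp_force: 0.0
```

>>> apply_moves --moves '[{"gripper": 1,"x": 0,"y": 0,"z": 0,"twist": -0.12},{"gripper": 1,"x": 0,"y": 0,"z": 0,"twist": -0.24},{"gripper": 1,"x": 0,"y": 0,"z": 0,"twist": -0.36},{"gripper": 1,"x": 0,"y": 0,"z": 0,"twist": -0.48},{"gripper": 1,"x": 0,"y": 0,"z": 0,"twist": -0.6}]'

```text
t: 5.83
tcp_pos: [0.4707, 0.0251, 0.2505]
tcp_rot: [0.912, -0.409, -0.001, 0.001]
force: [0.0, 0.4, 0.5]
grip_width: 1.002
grasp_force: 0.0
```

>>> apply_moves --moves '[{"gripper": 1,"x": 0,"y": 0,"z": 0,"twist": -0.12},{"gripper": 1,"x": 0,"y": 0,"z": 0,"twist": -0.24},{"gripper": 1,"x": 0,"y": 0,"z": 0,"twist": -0.36},{"gripper": 1,"x": 0,"y": 0,"z": 0,"twist": -0.48},{"gripper": 1,"x": 0,"y": 0,"z": 0,"twist": -0.6}]'

```text
t: 6.25
tcp_pos: [0.4707, 0.0251, 0.2505]
tcp_rot: [0.993, -0.121, -0.002, 0.001]
force: [-0.4, 0.1, 0.5]
grip_width: 1.001
grasp_force: 0.0
```

```bash
python3 go.py -61 -67 140 3.14159; python3 - <<'E'
from h import *; from go import *
w=eyes.snapshot('wrist');T=eyes.snapshot('top')
print('bar top ends proj',proj(w,np.array([np.r_[b2w(-46.8,-67),.1135],np.r_[b2w(-83.2,-67),.0925]])))
cv2.imwrite('pics/w3.png',w['img'][:,:,::-1])
E
```

```text
t 6.25 remain [0.05 0.03 4.45] twist -0.139 | block now [-61.2 -66.5] tip z 184.5 F [-0.4  0.1  0.5] q [ 0.47  0.06 -0.48 -0.   -1.04  0.86] w 1.0
bar top ends proj [[254.8582844  180.91780489]
 [260.1563296  211.17944536]]
```

View pics/w3.png

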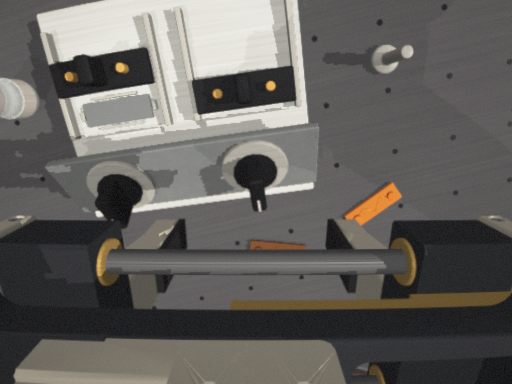

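The open gripper is over the right knob; its bar's low end is at (260,211), exactly as predicted, so the position (-61,-67) is right. Align and descend.

>>> apply_moves --moves '[{"gripper": 1,"x": 0,"y": 0,"z": 2,"twist": -0.12},{"gripper": 1,"x": 0,"y": 0,"z": 4,"twist": -0.14},{"gripper": 1,"x": 0,"y": 0,"z": 6,"twist": -0.14},{"gripper": 1,"x": 0,"y": 0,"z": 8,"twist": -0.14},{"gripper": 1,"x": 0,"y": 0,"z": 9.4,"twist": -0.14}]'

```text
t: 6.77
tcp_pos: [0.4703, 0.0249, 0.1557]
tcp_rot: [0.998, -0.057, -0.002, 0.001]
force: [-0.2, 0.2, 0.3]
grip_width: 1.0
grasp_force: 0.0
```

>>> apply_moves --moves '[{"gripper": -1,"x": 0,"y": 0,"z": 0,"twist": 0},{"gripper": -1,"x": 0,"y": 0,"z": 0,"twist": 0},{"gripper": -1,"x": 0,"y": 0,"z": 0,"twist": 0},{"gripper": -1,"x": 0,"y": 0,"z": 0,"twist": 0},{"gripper": -1,"x": 0,"y": 0,"z": 0,"twist": 0}]'

```text
t: 7.18
tcp_pos: [0.4722, 0.0256, 0.1591]
tcp_rot: [0.999, -0.055, 0.001, -0.0]
force: [1.2, 0.3, 0.3]
grip_width: 0.683
grasp_force: 0.0
```

>>> apply_moves --moves '[{"gripper": -1,"x": 0,"y": 0,"z": 0,"twist": 0},{"gripper": -1,"x": 0,"y": 0,"z": 0,"twist": 0},{"gripper": -1,"x": 0,"y": 0,"z": 0,"twist": 0},{"gripper": -1,"x": 0,"y": 0,"z": 0,"twist": 0},{"gripper": -1,"x": 0,"y": 0,"z": 0,"twist": 0}]'

```text
t: 7.6
tcp_pos: [0.4717, 0.0254, 0.1583]
tcp_rot: [0.999, -0.054, 0.0, -0.0]
force: [0.8, 0.2, 0.0]
grip_width: 0.301
grasp_force: 0.0
```

```bash
python3 go.py -61 -67 89 3.14159
```

```text
t 7.6 remain [-0.08  0.09  0.33] twist -0.005 | block now [-60.2 -66.1] tip z 92.3 F [0.8 0.2 0. ] q [ 0.47  0.16 -0.6  -0.   -0.8   0.99] w 0.3
```

>>> apply_moves --moves '[{"gripper": -1,"x": 0,"y": 0,"z": 0.3,"twist": 0},{"gripper": -1,"x": 0,"y": 0,"z": 0.3,"twist": 0},{"gripper": -1,"x": 0,"y": 0,"z": 0.3,"twist": 0},{"gripper": -1,"x": 0,"y": 0,"z": 0.3,"twist": 0},{"gripper": -1,"x": 0,"y": 0,"z": 0.3,"twist": 0}]'

```text
t: 8.02
tcp_pos: [0.4715, 0.0243, 0.1548]
tcp_rot: [0.999, -0.054, -0.001, 0.001]
force: [2.6, -7.2, -1.7]
grip_width: 0.155
grasp_force: 30.0
```

>>> apply_moves --moves '[{"gripper": -1,"x": 0,"y": 0,"z": 0,"twist": 0.07},{"gripper": -1,"x": 0,"y": 0,"z": 0,"twist": 0.14},{"gripper": -1,"x": 0,"y": 0,"z": 0,"twist": 0.21},{"gripper": -1,"x": 0,"y": 0,"z": 0,"twist": 0.28},{"gripper": -1,"x": 0,"y": 0,"z": 0,"twist": 0.35}]'

```text
t: 8.43
tcp_pos: [0.4711, 0.0243, 0.155]
tcp_rot: [0.973, -0.229, -0.001, 0.001]
force: [-3.6, -5.3, 5.4]
grip_width: 0.174
grasp_force: 32.2
```

```bash
python3 go.py -61 -67 89 3.14159;python3 -c "
from h import *;s=monitor.state();print(s['moment'],s['grasp_force'])"
```

```text
t 8.43 remain [-0.03 -0.01  0.  ] twist -0.358 | block now [-60.7 -67.2] tip z 89.0 F [-3.6 -5.3  5.4] q [ 0.47  0.17 -0.61  0.   -0.8   0.64] w 0.17
[-1.49233166  1.14978943  0.54308461] 32.201127894222736
```

Good grip; keep turning.

>>> apply_moves --moves '[{"gripper": -1,"x": 0,"y": 0,"z": 0,"twist": 0.07},{"gripper": -1,"x": 0,"y": 0,"z": 0,"twist": 0.14},{"gripper": -1,"x": 0,"y": 0,"z": 0,"twist": 0.21},{"gripper": -1,"x": 0,"y": 0,"z": 0,"twist": 0.28},{"gripper": -1,"x": 0,"y": 0,"z": 0,"twist": 0.35}]'

```text
t: 8.85
tcp_pos: [0.4707, 0.0244, 0.1553]
tcp_rot: [0.919, -0.395, -0.001, 0.001]
force: [-6.2, -4.0, 11.3]
grip_width: 0.193
grasp_force: 33.5
```

>>> apply_moves --moves '[{"gripper": -1,"x": 0,"y": 0,"z": 0,"twist": 0.07},{"gripper": -1,"x": 0,"y": 0,"z": 0,"twist": 0.14},{"gripper": -1,"x": 0,"y": 0,"z": 0,"twist": 0.21},{"gripper": -1,"x": 0,"y": 0,"z": 0,"twist": 0.25}]'

```text
t: 9.18
tcp_pos: [0.4704, 0.0245, 0.1552]
tcp_rot: [0.862, -0.507, -0.001, 0.001]
force: [-6.9, -2.8, 9.7]
grip_width: 0.207
grasp_force: 32.9
```

```bash
python3 go.py -61 -67 89 3.14159;python3 -c "
from h import *;s=monitor.state();print(s['moment'],s['grasp_force'])"
```

```text
t 9.18 remain [ 0.01 -0.04  0.02] twist -0.959 | block now [-61.4 -67.2] tip z 89.2 F [-6.9 -2.8  9.7] q [ 0.47  0.17 -0.61  0.   -0.8   0.04] w 0.21
[-0.59223615  2.16858071  0.11180377] 32.93054888068582
```

>>> apply_moves --moves '[{"gripper": -1,"x": 0,"y": 0,"z": 0,"twist": 0.07},{"gripper": -1,"x": 0,"y": 0,"z": 0,"twist": 0.14},{"gripper": -1,"x": 0,"y": 0,"z": 0,"twist": 0.2},{"gripper": 1,"x": 0,"y": 0,"z": 0,"twist": 0.2},{"gripper": 1,"x": 0,"y": 0,"z": 0,"twist": 0.2}]'

```text
t: 9.6
tcp_pos: [0.4712, 0.0251, 0.1549]
tcp_rot: [0.808, -0.589, -0.0, 0.0]
force: [-0.2, 0.9, 0.1]
grip_width: 0.31
grasp_force: 0.0
```

>>> apply_moves --moves '[{"gripper": 1,"x": 0,"y": 0,"z": 0,"twist": 0},{"gripper": 1,"x": 0,"y": 0,"z": 0,"twist": 0},{"gripper": 1,"x": 0,"y": 0,"z": 0,"twist": 0},{"gripper": 1,"x": 0,"y": 0,"z": 0,"twist": 0},{"gripper": 1,"x": 0,"y": 0,"z": 0,"twist": 0}]'

```text
t: 10.02
tcp_pos: [0.4719, 0.0254, 0.1551]
tcp_rot: [0.808, -0.589, 0.0, -0.0]
force: [0.5, 0.7, -0.7]
grip_width: 0.685
grasp_force: 0.0
```

>>> apply_moves --moves '[{"gripper": 1,"x": 0,"y": 0,"z": 0,"twist": 0},{"gripper": 1,"x": 0,"y": 0,"z": -2,"twist": 0},{"gripper": 1,"x": 0,"y": 0,"z": -5,"twist": 0},{"gripper": 1,"x": 0,"y": 0,"z": -9,"twist": 0},{"gripper": 1,"x": 0,"y": 0,"z": -12,"twist": 0}]'

```text
t: 10.43
tcp_pos: [0.4719, 0.0252, 0.2777]
tcp_rot: [0.808, -0.589, 0.0, -0.0]
force: [1.4, -0.2, -0.4]
grip_width: 0.994
grasp_force: 0.0
```

```bash
python3 go.py -61 -67 89 3.14159; python3 - <<'E'
from h import *
a=eyes.snapshot('wrist')['img'][60:260,:300];b=eyes.snapshot('side')['img'][130:290,150:350]
cv2.imwrite('pics/f.png',np.hstack([cv2.resize(a,(480,320)),cv2.resize(b,(320,320))])[:,:,::-1])
E
```

```text
t 10.43 remain [ 0.02  0.13 12.27] twist -1.154 | block now [-60.  -66.3] tip z 211.7 F [ 1.4 -0.2 -0.4] q [ 0.47  0.03 -0.44  0.   -1.1  -0.16] w 0.99
```

View pics/f.png

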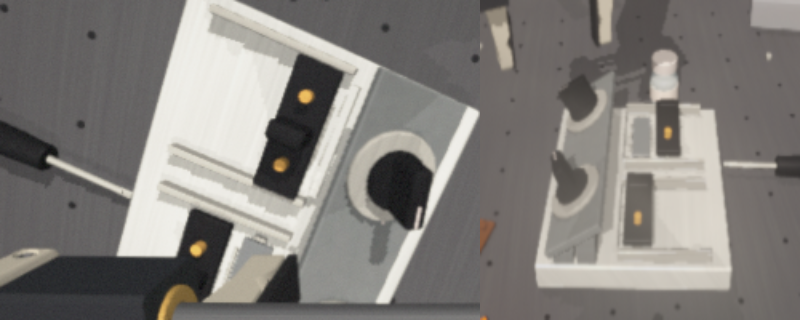

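The side view shows the right knob's bar now across the slope with no gripper on it, so it stays clamped. The right head is home and the left head and knob are unchanged.

```bash
python3 -c "
from cell import hand_in;print(hand_in())"
```

```text
the job is handed in; nothing more can be done
None
```

The job is handed in after about 10 s of the 48 s: the right bay's port head is fully home over the chip and its clamp knob rests past the detent, judged from the camera images since no verdict came back; the left head and knob were not touched.

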